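Index the dish carrier and set its clamp screw

ROBOT

A 6-joint arm with a two-finger parallel gripper is mounted at the origin on a cart in front of the work surface, level with it; the furniture and walls round the work are solid. World frame = base frame: x ahead of the robot, y to its left, z up, the work surface at z = 0. Lengths are in mm, angles in degrees, forces in N, time in s.
With the tool pointing down it reaches from about 350 to 850 mm from the base axis. Payload 8.1 kg.
Tool frame: the origin (TCP) lies at the very end of the fingers, on their centre line; the grasp point (between the pads) lies 19 mm behind it; z points along the fingers, y is the line along which they close (so a half turn about z gives the same grasp; the last joint's range is limited). The gripper opens to 85 mm and grips with 20 to 120 N. Pads are 22 mm wide; open, the fingers measure 114 mm over their backs; the gripper's body (76 mm by 85 mm) begins 54 mm behind the grasp point. The pads swing forward as they close: fully open they stand 13 mm farther back than shut.
Start: joints at [59.164, 7.471, 85.268, -0, 87.261, -4.893], TCP at [262.471, 539.55, 231.292] pointing down, gripper open.
Joint ranges: [-169.43, 169.43], [-51.17, 129.36], [1.28, 143.12], [-76.62, 256.62], [0, 156.53], [-152.29, 152.29]. Speed limits (degrees/s): [136.94, 136.94, 159.86, 180, 180, 180].

INTERFACE

Orientations are given as [roll, pitch, yaw] about the fixed x, y, z axes, in that order (R = Rz(yaw) Ry(pitch) Rx(roll)).
In Python, from bench import status, viewer, job gives the robot as it stands.
- The arm moves only by the tool arm_command, never from a script. Its argument "targets" is a list that holds one entry, the list of rows, each a list of 7 numbers: the shift along the world's x, y, z in m, then the turn, a rotation vector about the world's x, y, z in rad, then the opening, from -1 (shut) to 1 (fully open). In form: [[[dx, dy, dz, rx, ry, rz, gripper], ...]]. A call has 1 to 10 rows; each row shifts and turns the commanded pose from where the row before left it; what a row does not reach is not made up. A row lasts 1/8 s, in which the tool goes at most 62.5 mm and 10.7 degrees, less where a joint would pass 70% of its speed; a pose out of reach is approached as far as the arm can. A call with a gripper value outside its range is refused whole. The fingers move at their own pace and stop on an object; "force" is the grip in N (left out, the last holds). Time passes only in rows, so rows that do not move let the fingers close. It gives the time, the measured TCP pose, the force, the opening and the grip force at its end, in the units of the state.
- status.sense(): the state, without advancing time (a new reading comes with each control period).
- viewer.snapshot(name): name is "scene" or "top"; returns the picture (420x560x3 uint8, red, green, blue); there is no depth.
- viewer.camera_model(name): a dict with "vertical_fov" (degrees; the focal length in pixels is half the picture's height over the tangent of half this angle, whatever the lens; pixels are square), "cx", "cy" (the principal point, pixels), "xyz" and "attitude" of the camera in the world. Camera axes: x right, y down, z forward; pixel columns grow to the right and rows downward; lengths in mm; the calibration is good to about 2 mm. A picture is of the moment at which its call begins. camera_model takes no time and is no camera call.
- job.hand_in(): hands the job in; it is judged then, once.
The state is a dict: "time": time; "joint_pos": joint angles; "qd": joint speeds; "joint_efforts": joint torques, N m; "tool_pos": TCP position; "tcp_rot": TCP orientation; "ft_force": force on the tool from outside, world axes, zero at the start; "wrist_torque": the same for the moment, N m; "finger_gap": finger opening in mm; "grip_force": force on a finger pad.
Only numpy, scipy, OpenCV 4.12 (cv2) and the standard library are available. Lean on these libraries where they do the work, as an engineer would, in place of code of your own. Each camera call takes 0.05 s, during which the arm holds its last target. There are 200 camera calls.

TASK

Push the dish carrier along its rail to the next station, the middle one, until it clicks into the detent there, without running past it. Then turn the thumbscrew on the carrier's bridge clockwise (seen from above) until its foot seats on the dish lid, back it off a quarter turn, and finish still gripping the thumbscrew so that it keeps that setting. Leave the carrier in its station and the loose things on the bench where they are.

Things in the scene. Friction and masses are not known exactly. Their poses are not given: they have to be found in the camera images.
- rail: Aluminium base plate 130 x 350 x 10 mm, fixed to the bench, with a steel rail bar 36 mm wide along it and dark end stops. Origin: centre of the plate's underside, on the bench. The rail runs along its y axis; at yaw 0 its x axis points away from the robot. The carrier starts near the +y end (the robot's left) and has to go towards -y.
- middle_station (a point): Middle station, where the carrier's centre has to stand: the middle of the rail (its x = y = 0), on the rail bar's top, 26 mm above the bench; axes as the rail's. Each station has a dark line across the plate's front strip and a pair of small steel bumps on the rail's front side. A last station, not wanted, lies 90 mm further along -y.
- carrier (a joint): Travel of the carrier along the rail in m, 0 at the +y end, growing towards -y; its centre is at rail y = 0.10 - value. Middle station 0.100, last station 0.190, end 0.200. Sliding takes 1.5 N. A spring plunger must climb a bump (crest 8.5 mm before the station, about 7 N of push); past the crest it draws the carrier into the station by itself and resists as much on leaving.
- carrier_push (a point): Place to push: on the outer (+y) face of the carrier's left bridge column, 53 mm from the carrier's centre towards +y of the rail, 78 mm above the bench; axes as the rail's. The carrier is an aluminium plate 96 x 108 x 12 mm (108 along the rail) holding a petri dish; over it a bridge along the rail, two columns 24 mm wide and 14 mm thick and a beam, its top 88 mm above the bench.
- thumbscrew_grip (a point): Place to grip the thumbscrew, on its vertical axis (the carrier's centre), 124 (seated) to 126 mm above the bench. It is a black upright wing bar 44 mm long, 12 mm thick, 34 mm tall, from 24 mm below to 10 mm above this point, on a round collar 22 mm across, 6 mm high. The point turns with it: x along the wing's length, z up. Grip across the 12 mm from above.
- thumbscrew (a joint): Angle of the thumbscrew in rad: 0 when its foot is seated on the dish lid (a hard stop), growing when loosened (anticlockwise from above); a quarter turn off the seat is 1.57. Right-hand thread, sinks 4 mm a turn when tightened. At the start 2.1 to 2.9; it cannot be opened past 3.4. Turning takes 0.05 N m; it stays where it is left.
- screw_spindle: The clamp screw's spindle, 9 mm thick, with a rubber foot 18 mm across below the bridge; the thumbscrew on top counts as part of it. Origin: centre of the foot's underside. In this reading it does not turn, it only rises and falls with the thread.
- flask: Loose bystander: small glass flask, 59 mm across, 73 mm tall, left of the slide. Origin: centre of its underside.
- timer: Loose bystander: white bench timer 70 x 66 x 18 mm in front of the slide. Origin: centre of its underside.
- spare_dish: Loose bystander: petri dish with lid, 59 mm across, 16 mm tall, in front of the slide on the left. Origin: centre of its underside.
- tape_roll: Loose bystander: roll of masking tape, 100 mm across, 25 mm tall, in front of the slide on the right. Origin: centre of its underside.

How it is judged:
By the outcome, as a careful person would: the job done as asked, in the order asked, and still so for the second after the job is handed in, while the arm keeps its last pose, push and grip.
It also fails if it takes over 64 s, if anything falls off the work surface, if the arm or the gripper's body presses on something with over 40 N, if the wrist force passes 120 N, or if a joint passes its speed limit or range.

## Working session

There is one attempt and no reset: what is moved stays moved. The work goes in short steps, Python scripts to look and compute and a tool call to move; the robot and the scene stay as the last step left them, time stands still between calls to the robot, and variables do not carry over. Pictures are saved under pics/ and viewed, at most 13 in all, crops included, and the job is handed in when it is done.

Besides the shell and the picture viewer there is one more tool, called after "Request:" by a JSON object that holds its "name" and its "arguments", one argument or row to a line. arm_command: Moves the arm, as the interface text tells. Its arguments: {"type":"object","properties":{"targets":{"type":"array"},"force":{"type":"number"}},"required":["targets"]}

```bash
mkdir -p pics
python3 - <<'E'
from bench import status, viewer
import cv2
for n in("scene","top"):
    im=viewer.snapshot(n); cv2.imwrite(f"pics/{n}0.png",im[:,:,::-1]); print(n,viewer.camera_model(n))
print(status.sense())
E
```

```text
scene {'vertical_fov': 56.19887646200915, 'cx': 274.5035024585063, 'cy': 208.0931422051563, 'xyz': array([-205.28200387, -383.18122682,  697.32144668]), 'attitude': array([-1.25631543e+02,  7.54865617e-02, -5.58140830e+01])}
top {'vertical_fov': 48.12719139293945, 'cx': 279.16195921577395, 'cy': 206.41334457324493, 'xyz': array([ 427.49462214,   84.30451347, 1161.86091492]), 'attitude': array([-177.23176565,    1.02771904,  -90.53196337])}
{'time': 0.1, 'joint_pos': array([ 5.91626448e+01,  7.51236568e+00,  8.53228934e+01,  1.75584268e-03,
        8.72617350e+01, -4.89249230e+00]), 'qd': array([-0.06528239, -0.14640617, -0.18419719,  0.09103617,  0.00092798,
        0.10196593]), 'joint_efforts': array([ 9.75155090e-04, -5.70946956e+01, -5.01942158e+01, -1.82032986e-04,
        7.98719237e-03, -3.16452520e-05]), 'tool_pos': array([262.21368535, 539.12041937, 230.33421407]), 'tcp_rot': array([-1.79903509e+02, -1.00195743e-02,  1.54055043e+02]), 'ft_force': array([-0.60774984,  1.09326655, -0.57407618]), 'wrist_torque': array([-0.03542105, -0.0125543 ,  0.00612078]), 'grip_force': 0.0, 'finger_gap': 85.47210296173414}
```

View pics/scene0.png

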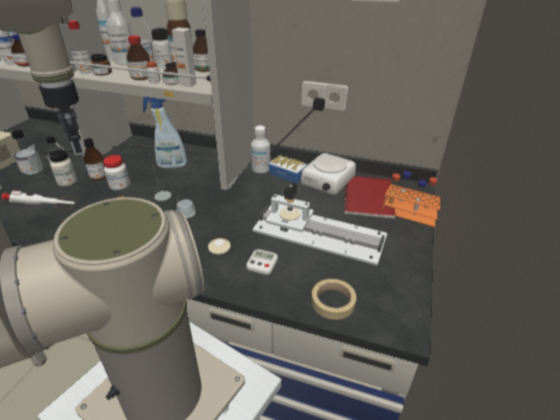

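View pics/top0.png

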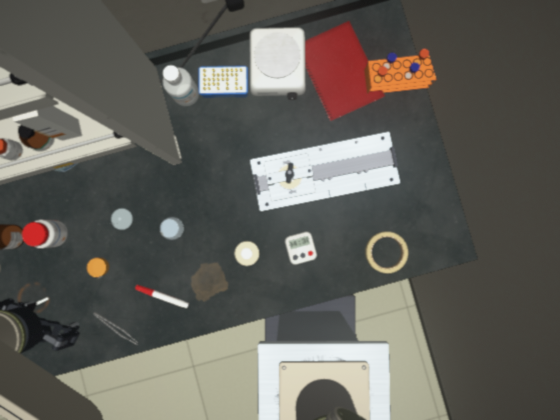

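Scene: slide at about (320,225), its black wing at (290,190). Top: plate corners at about (251,158), (391,132), (399,184), (262,210), and the wing at about (289,173). Next I'll enlarge both and measure the plate.

```bash
cat > h.py <<'E'
import numpy as np, cv2
from scipy.spatial.transform import Rotation as R
from bench import status, viewer
def ray(n,uv):
    m=viewer.camera_model(n); f=210/np.tan(np.radians(m['vertical_fov']/2))
    d=np.array([(uv[0]-m['cx'])/f,(uv[1]-m['cy'])/f,1.])
    return m['xyz'],R.from_euler('xyz',m['attitude'],degrees=True).apply(d/np.linalg.norm(d))
def plane(n,uv,z):
    o,d=ray(n,uv); return o+d*(z-o[2])/d[2]
def tri(a,b):
    (o,d),(p,e)=ray("scene",a),ray("top",b)
    s,t=np.linalg.lstsq(np.c_[d,-e],p-o,rcond=None)[0]
    return (o+s*d+p+t*e)/2, np.linalg.norm(o+s*d-p-t*e)
def proj(n,P):
    m=viewer.camera_model(n); f=210/np.tan(np.radians(m['vertical_fov']/2))
    c=R.from_euler('xyz',m['attitude'],degrees=True).inv().apply(np.array(P)-m['xyz'])
    return np.array([m['cx']+f*c[0]/c[2],m['cy']+f*c[1]/c[2]])
E
python3 - <<'E'
from h import *
t=cv2.imread("pics/top0.png");s=cv2.imread("pics/scene0.png")
x0,y0,x1,y1=240,120,410,220
m=np.zeros(t.shape[:2],np.uint8); m[y0:y1,x0:x1]=(t[y0:y1,x0:x1].min(2)>100)*255
m=cv2.morphologyEx(m,cv2.MORPH_CLOSE,np.ones((9,9)))
c=max(cv2.findContours(m,0,2)[0],key=cv2.contourArea)
P=np.array([plane("top",p[0],10)[:2] for p in c],np.float32)
r=cv2.minAreaRect(P);print(r,cv2.boxPoints(r))
print(cv2.boxPoints(cv2.minAreaRect(c)))
cv2.imwrite("pics/z1.png",np.vstack([cv2.resize(t[125:215,245:405],(800,450),interpolation=3)]))
cv2.imwrite("pics/z2.png",cv2.resize(s[175:265,245:395],(800,480),interpolation=3))
E
```

```text
((569.2274780273438, -7.4776611328125), (134.6209716796875, 355.0846862792969), 10.68844223022461) [[ 470.15634  154.5004 ]
 [ 536.0133  -194.42365]
 [ 668.2986  -169.45572]
 [ 602.44165  179.46832]]
[[248.30766 158.53845]
 [390.23074 130.15384]
 [400.92303 183.61539]
 [258.99997 212.     ]]
```

View pics/z1.png

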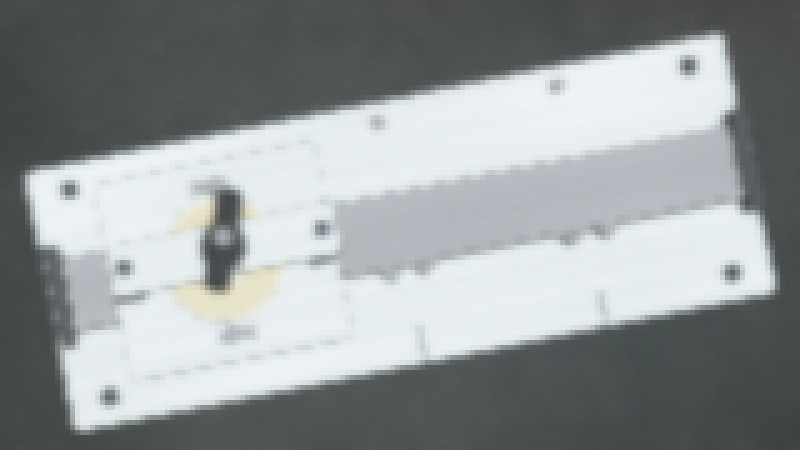

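View pics/z2.png

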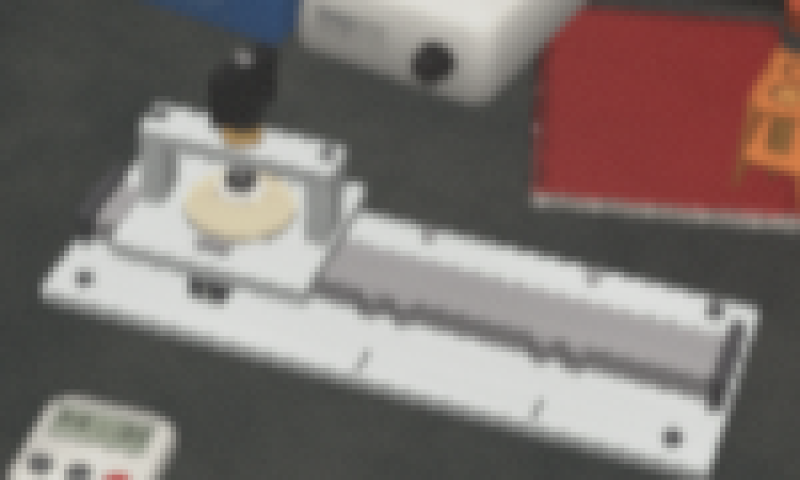

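Zoomed views: the carrier is at the left end with its beam bolts at top-zoom (124,267) and (321,229). The wing runs from (228,190) to (217,290), and the middle station line is at (422,343). The panel edge is left and behind, near top pixel (180,160). I'll triangulate these points now.

Run:
```python
from h import *
np.set_printoptions(precision=1,suppress=True)
T=lambda u,v:(245+(u+.5)/5-.5,125+(v+.5)/5-.5)
S=lambda u,v:(245+(u+.5)*150/800-.5,175+(v+.5)*90/480-.5)
pairs=dict(holeFL=((84,277),(110,397)),holeFR=((672,436),(732,271)),holeBR=((715,305),(687,65)),
 beamL=((160,113),(124,267)),beamR=((329,152),(321,229)),knobtop=((243,58),(221,237)),line=((362,360),(422,343)),
 plateFR=((712,476),(776,292)),plateFL=((42,290),(76,431)))
for k,(a,b) in pairs.items(): print(k,*tri(S(*a),T(*b)))
C=np.array([569.2,-7.5]);
print("holes mid@10",[(plane("top",T(*p),10)) for p in((69,189),(687,65),(732,271),(110,397))], np.mean([plane("top",T(*p),10) for p in((69,189),(687,65),(732,271),(110,397))],0))
print("line@10",plane("top",T(422,343),10),plane("top",T(603,307),10))
print("beam mid@88",plane("top",T(222.5,248),88), "wing ends@134",plane("top",T(229,190),134),plane("top",T(217,290),134))
print("panel scene",plane("scene",(228,187),0),"top",plane("top",(180,163),0), "tri",tri((228,187),(180,163)))
print("flask?",plane("top",(171,228),0),plane("top",(121,218),0), "shelf edge scene",plane("scene",(215,90),0))
```

```text
holeFL [488.8 136.   13.2] 2.2260677997018097
holeFR [ 547.4 -168.4   13. ] 2.3400904004966234
holeBR [ 648.7 -148.2   16.2] 1.6392867051045508
beamL [544.3 125.5  90. ] 1.8322033833719549
beamR [561.1  34.7  91.1] 0.3540803157497469
knobtop [552.2  81.  135.4] 1.3583833659377749
line [514.  -17.1  11.7] 1.750912655958681
plateFR [ 538.1 -192.1    6.8] 0.008496212897871594
plateFL [472.9 152.6   7.5] 1.0217989870923772
holes mid@10 [array([592.6, 154.6,  10. ]), array([ 650.3, -150.2,   10. ]), array([ 548.3, -170.1,   10. ]), array([489.6, 135.2,  10. ])] [570.2  -7.6  10. ]
line@10 [514.6 -18.   10. ] [ 531.3 -106.8   10. ]
beam mid@88 [553.3  79.6  88. ] wing ends@134 [573.5  76.7 134. ] [529.5  82.4 134. ]
panel scene [611.8 357.9   0. ] top [594.8 351.    0. ] tri (array([594.5, 345.8,  13.6]), np.float64(5.3264440658659575))
flask? [433.  373.3   0. ] [459.  498.1   0. ] shelf edge scene [1303.  1019.4    0. ]
```

Everything agrees: rail centre (570,-7.6), yaw 10.7°, carrier at rail y≈90 mm, knob top at z≈135, wing at -7.4° in the world. I'll move to the +y side of the column with the fingers shut.

Request:
{"name": "arm_command", "arguments": {
  "targets": [
    [[0.0276,-0.0379,-0.004,0,0,-0.0932,-1],[0.0276,-0.0379,-0.004,0,0,-0.0932,-1],[0.0276,-0.0379,-0.004,0,0,-0.0932,-1],[0.0276,-0.0379,-0.004,0,0,-0.0932,-1],[0.0276,-0.0379,-0.004,0,0,-0.0932,-1],[0.0276,-0.0379,-0.004,0,0,-0.0932,-1],[0.0276,-0.0379,-0.004,0,0,-0.0932,-1],[0.0276,-0.0379,-0.004,0,0,-0.0932,-1],[0.0276,-0.0379,-0.004,0,0,-0.0932,-1],[0.0276,-0.0379,-0.004,0,0,-0.0932,-1]]
  ]
}}

```text
time: 1.35
tool_pos: [538.9, 159.1, 190.8]
tcp_rot: [-180.0, -0.0, 100.5]
ft_force: [0.7, 0.4, 0.5]
finger_gap: 0.1
grip_force: 0.0
```

Request:
{"name": "arm_command", "arguments": {
  "targets": [
    [[0,0,-0.03,0,0,0,-1],[0,0,-0.03,0,0,0,-1],[0,0,-0.03,0,0,0,-1],[0,0,-0.02,0,0,0,-1],[0,0,-0.015,0,0,0,-1],[0,0,0,0,0,0,-1]]
  ]
}}

```text
time: 2.1
tool_pos: [537.7, 160.5, 65.2]
tcp_rot: [-179.9, 0.0, 100.7]
ft_force: [0.1, 0.5, 0.0]
finger_gap: 0.3
grip_force: 0.0
```

Run:
```python
from h import *
t=viewer.snapshot("top")[:,:,::-1];s=viewer.snapshot("scene")[:,:,::-1]
cv2.imwrite("pics/p1.png",np.hstack([cv2.resize(t[130:220,240:320],(400,450),interpolation=3),cv2.resize(s[165:255,240:320],(400,450),interpolation=3)]))
print(status.sense()['tool_pos'])
```

```text
[539.10889749 160.72425172  67.15613086]
```

View pics/p1.png

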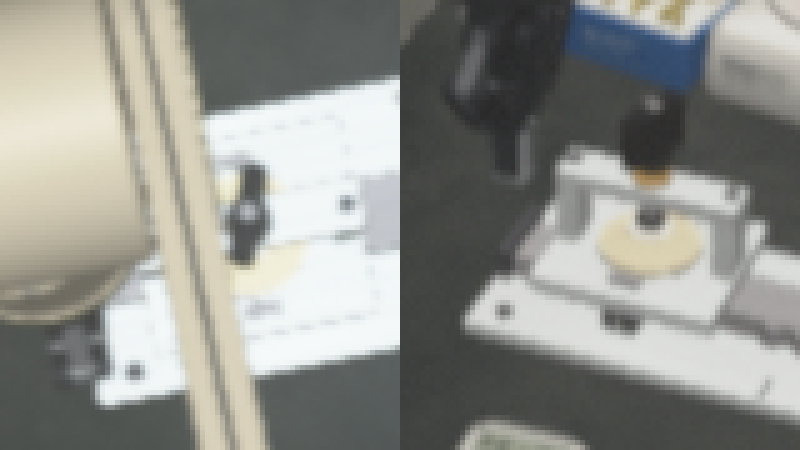

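Left half (top view): the arm hides the fingers. Right half (scene view): the shut fingers stand at (512,160), left of the bridge column at (575,190), with a clear gap. Starting the push.

Request:
{"name": "arm_command", "arguments": {
  "targets": [
    [[0.0009,-0.0049,0,0,0,0,-1],[0.0009,-0.0049,0,0,0,0,-1],[0.0009,-0.0049,0,0,0,0,-1]]
  ]
}}

```text
time: 2.58
tool_pos: [541.5, 145.4, 66.8]
tcp_rot: [180.0, 0.0, 100.6]
ft_force: [1.1, 0.4, 0.6]
finger_gap: -0.0
grip_force: 0.0
```

Request:
{"name": "arm_command", "arguments": {
  "targets": [
    [[0.0009,-0.0049,0,0,0,0,-1]]
  ]
}}

```text
time: 2.7
tool_pos: [542.2, 140.6, 66.4]
tcp_rot: [180.0, -0.0, 100.6]
ft_force: [-0.4, 2.5, 0.6]
finger_gap: -0.0
grip_force: 1.1
```

Request:
{"name": "arm_command", "arguments": {
  "targets": [
    [[0.0009,-0.0049,0,0,0,0,-1]]
  ]
}}

```text
time: 2.82
tool_pos: [543.1, 135.9, 66.5]
tcp_rot: [180.0, -0.0, 100.7]
ft_force: [0.8, 1.6, 0.6]
finger_gap: 0.1
grip_force: 0.9
```

Request:
{"name": "arm_command", "arguments": {
  "targets": [
    [[0.0009,-0.0049,0,0,0,0,-1]]
  ]
}}

```text
time: 2.95
tool_pos: [544.1, 131.0, 66.5]
tcp_rot: [180.0, -0.0, 100.7]
ft_force: [-0.4, 1.8, 1.2]
finger_gap: -0.1
grip_force: 0.9
```

Request:
{"name": "arm_command", "arguments": {
  "targets": [
    [[0.0009,-0.0049,0,0,0,0,-1],[0.0009,-0.0049,0,0,0,0,-1]]
  ]
}}

```text
time: 3.2
tool_pos: [545.9, 121.1, 66.4]
tcp_rot: [180.0, -0.0, 100.7]
ft_force: [-0.0, 1.5, 0.8]
finger_gap: 0.1
grip_force: 0.9
```

Request:
{"name": "arm_command", "arguments": {
  "targets": [
    [[0.0011,-0.0059,0,0,0,0,-1],[0.0011,-0.0059,0,0,0,0,-1],[0.0011,-0.0059,0,0,0,0,-1],[0.0011,-0.0059,0,0,0,0,-1],[0.0011,-0.0059,0,0,0,0,-1],[0.0011,-0.0059,0,0,0,0,-1]]
  ]
}}

```text
time: 3.95
tool_pos: [552.3, 85.5, 66.2]
tcp_rot: [-180.0, -0.0, 100.7]
ft_force: [0.9, 2.2, 0.0]
finger_gap: 0.0
grip_force: 0.9
```

Request:
{"name": "arm_command", "arguments": {
  "targets": [
    [[0.0007,-0.0039,0,0,0,0,-1],[0.0007,-0.0039,0,0,0,0,-1]]
  ]
}}

```text
time: 4.2
tool_pos: [553.7, 77.9, 66.2]
tcp_rot: [-180.0, -0.0, 100.7]
ft_force: [1.9, 1.6, -0.1]
finger_gap: 0.6
grip_force: 0.9
```

Request:
{"name": "arm_command", "arguments": {
  "targets": [
    [[0.0006,-0.0029,0,0,0,0,-1]]
  ]
}}

```text
time: 4.32
tool_pos: [554.2, 75.0, 66.3]
tcp_rot: [-180.0, -0.0, 100.7]
ft_force: [0.3, 0.8, -0.3]
finger_gap: -0.2
grip_force: 0.8
```

Request:
{"name": "arm_command", "arguments": {
  "targets": [
    [[0.0004,-0.002,0,0,0,0,-1]]
  ]
}}

```text
time: 4.45
tool_pos: [554.6, 73.1, 66.2]
tcp_rot: [-180.0, -0.0, 100.7]
ft_force: [0.3, 1.5, 1.7]
finger_gap: -0.1
grip_force: 0.8
```

Request:
{"name": "arm_command", "arguments": {
  "targets": [
    [[0.0004,-0.002,0,0,0,0,-1]]
  ]
}}

```text
time: 4.58
tool_pos: [554.9, 71.2, 66.2]
tcp_rot: [-180.0, -0.0, 100.7]
ft_force: [0.2, 1.7, 0.8]
finger_gap: -0.4
grip_force: 0.8
```

Request:
{"name": "arm_command", "arguments": {
  "targets": [
    [[0.0004,-0.002,0,0,0,0,-1]]
  ]
}}

```text
time: 4.7
tool_pos: [555.2, 70.0, 66.3]
tcp_rot: [-180.0, -0.1, 100.7]
ft_force: [-1.8, 8.6, 2.6]
finger_gap: 0.2
grip_force: 4.6
```

Request:
{"name": "arm_command", "arguments": {
  "targets": [
    [[0.0004,-0.002,0,0,0,0,-1]]
  ]
}}

```text
time: 4.82
tool_pos: [555.3, 69.5, 66.3]
tcp_rot: [-180.0, -0.2, 100.7]
ft_force: [-3.8, 17.3, 3.8]
finger_gap: 0.5
grip_force: 8.9
```

Request:
{"name": "arm_command", "arguments": {
  "targets": [
    [[0.0003,-0.0015,0,0,0,0,-1]]
  ]
}}

```text
time: 4.95
tool_pos: [555.5, 68.3, 66.3]
tcp_rot: [-180.0, -0.2, 100.7]
ft_force: [-3.0, 14.0, 3.2]
finger_gap: 0.1
grip_force: 6.7
```

Request:
{"name": "arm_command", "arguments": {
  "targets": [
    [[0.0003,-0.0015,0,0,0,0,-1]]
  ]
}}

```text
time: 5.08
tool_pos: [556.0, 65.9, 66.3]
tcp_rot: [-180.0, -0.1, 100.7]
ft_force: [-1.5, 7.4, 2.3]
finger_gap: -0.1
grip_force: 4.1
```

Request:
{"name": "arm_command", "arguments": {
  "targets": [
    [[0,0,0,0,0,0,-1]]
  ]
}}

```text
time: 5.2
tool_pos: [556.2, 64.7, 66.2]
tcp_rot: [-180.0, -0.0, 100.7]
ft_force: [-1.6, 4.0, 1.5]
finger_gap: -0.5
grip_force: 1.8
```

Request:
{"name": "arm_command", "arguments": {
  "targets": [
    [[0.0002,-0.001,0,0,0,0,-1]]
  ]
}}

```text
time: 5.32
tool_pos: [556.4, 63.7, 66.3]
tcp_rot: [-180.0, -0.0, 100.7]
ft_force: [-1.9, 4.2, 1.1]
finger_gap: 0.0
grip_force: 2.1
```

Request:
{"name": "arm_command", "arguments": {
  "targets": [
    [[0.0002,-0.001,0,0,0,0,-1]]
  ]
}}

```text
time: 5.45
tool_pos: [556.7, 62.4, 66.3]
tcp_rot: [-180.0, -0.0, 100.7]
ft_force: [-2.8, 5.2, 2.0]
finger_gap: -0.1
grip_force: 2.5
```

Request:
{"name": "arm_command", "arguments": {
  "targets": [
    [[0.0002,-0.001,0,0,0,0,-1]]
  ]
}}

```text
time: 5.58
tool_pos: [556.9, 61.1, 66.2]
tcp_rot: [-180.0, 0.0, 100.7]
ft_force: [-2.7, 3.1, 1.7]
finger_gap: -0.3
grip_force: 2.1
```

Request:
{"name": "arm_command", "arguments": {
  "targets": [
    [[0.0002,-0.001,0,0,0,0,-1]]
  ]
}}

```text
time: 5.7
tool_pos: [557.1, 59.9, 66.2]
tcp_rot: [-180.0, 0.0, 100.6]
ft_force: [-1.1, 2.2, 1.6]
finger_gap: -0.1
grip_force: 1.4
```

Request:
{"name": "arm_command", "arguments": {
  "targets": [
    [[0.0002,-0.001,0,0,0,0,-1]]
  ]
}}

```text
time: 5.82
tool_pos: [557.4, 58.9, 66.2]
tcp_rot: [-180.0, 0.0, 100.6]
ft_force: [-1.0, 1.6, -0.2]
finger_gap: 0.4
grip_force: 0.9
```

Request:
{"name": "arm_command", "arguments": {
  "targets": [
    [[0.0,0.0,0,0,0,0,-1]]
  ]
}}

```text
time: 5.95
tool_pos: [557.6, 58.7, 66.2]
tcp_rot: [180.0, 0.0, 100.6]
ft_force: [0.3, 0.3, -0.3]
finger_gap: 0.0
grip_force: 0.0
```

Run:
```python
from h import *
s=viewer.snapshot("scene")[:,:,::-1]; t=viewer.snapshot("top")[:,:,::-1]
cv2.imwrite("pics/p2.png",np.hstack([cv2.resize(t[125:215,265:345],(400,450),interpolation=3),cv2.resize(s[165:255,265:345],(400,450),interpolation=3)]))
for k in range(3): st=status.sense();print(st['tool_pos'],st['ft_force'])
```

```text
[557.69272243  58.80229637  66.30216238] [-0.0611112   0.22939889  0.46907449]
[557.69272243  58.80229637  66.30216238] [-0.0611112   0.22939889  0.46907449]
[557.69272243  58.80229637  66.30216238] [-0.0611112   0.22939889  0.46907449]
```

View pics/p2.png

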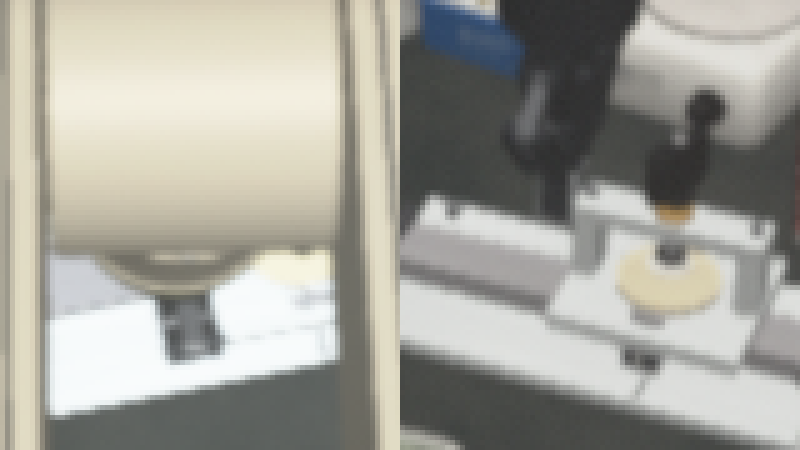

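The push force has dropped to zero with the carrier's catch at the station line (right half, about (640,365)). It looks as if the detent drew the carrier in. I'll retreat, rise, turn towards the wing's yaw and check.

Request:
{"name": "arm_command", "arguments": {
  "targets": [
    [[-0.002,0.0098,0,0,0,0,-1],[-0.002,0.0098,0,0,0,0,-1],[0,0,0.03,0,0,0,-1],[0,0,0.03,0,0,0.15,-1],[0,0,0.03,0,0,0.15,1],[0,0,0.02,0,0,0.15,1],[0,0,0,0,0,0.15,1],[0,0,0,0,0,0.15,1],[0,0,0,0,0,0.15,1],[0,0,0,0,0,0.15,1]]
  ]
}}

```text
time: 7.3
tool_pos: [553.3, 79.6, 176.3]
tcp_rot: [180.0, 0.0, 161.1]
ft_force: [-0.4, -0.4, 0.2]
finger_gap: 85.4
grip_force: 0.0
```

Run:
```python
from h import *
s=viewer.snapshot("scene")[:,:,::-1]
cv2.imwrite("pics/p3.png",cv2.resize(s[175:265,265:385],(800,600),interpolation=3))
```

```text
(no output)
```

View pics/p3.png

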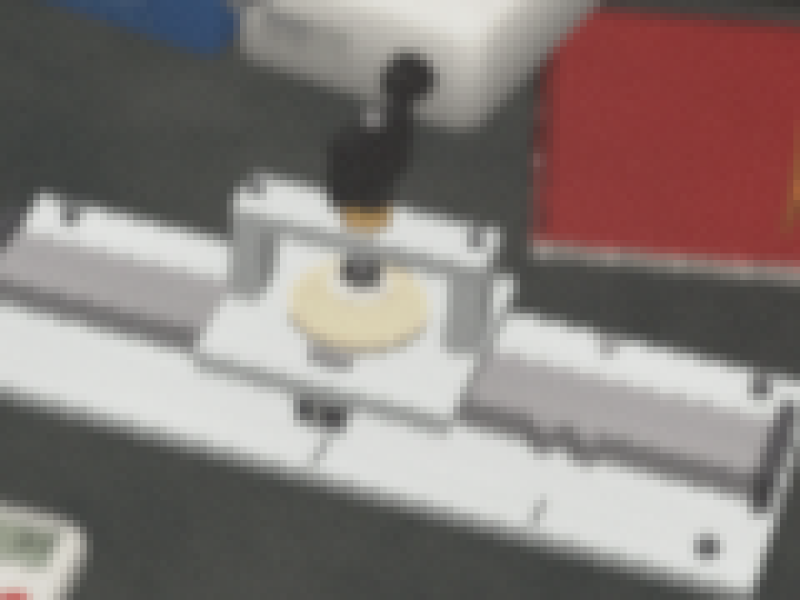

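The bridge stands over the station line at (320,450). Beam bolts are at (256,185) and (477,238), and the wing is still unturned at (365,165).

Run:
```python
from h import *
np.set_printoptions(precision=1,suppress=True)
S=lambda u,v:(245+(u+.5)*150/800-.5,175+(v+.5)*90/480-.5)
Q=lambda u,v:(265+(u+.5)*.15-.5,175+(v+.5)*.15-.5)
a=(plane("scene",S(160,113),88)+plane("scene",S(329,152),88))/2
b=(plane("scene",Q(256,185),88)+plane("scene",Q(477,238),88))/2
print(a,b,b-a,np.linalg.norm(b-a))
y=np.array([-.186,.9826,0]);C=np.array([570,-7.6,88]);print((a-C)@y,(b-C)@y)
```

```text
[555.6  82.4  88. ] [571.7   0.6  88. ] [ 16.1 -81.9   0. ] 83.4354349740811
91.16568877595488 7.728557577937299
```

The scene view puts the carrier at rail y≈7, which is doubtful. I'll clear the top view and measure again.

Request:
{"name": "arm_command", "arguments": {
  "targets": [
    [[-0.02,0.045,0.01,0,0,0,1],[-0.02,0.045,0.01,0,0,0,1],[-0.03,0.045,0,0,0,0,1],[-0.03,0.045,0,0,0,0,1],[-0.03,0.045,0,0,0,0,1],[-0.03,0.045,0,0,0,0,1],[0,0,0,0,0,0,1]]
  ]
}}

```text
time: 8.22
tool_pos: [390.8, 351.9, 196.3]
tcp_rot: [180.0, -0.0, 161.0]
ft_force: [1.1, -0.2, -0.2]
finger_gap: 85.4
grip_force: 0.0
```

Run:
```python
from h import *
t=np.mean([viewer.snapshot("top").astype(float) for _ in range(4)],0)[:,:,::-1]
cv2.imwrite("pics/top4.png",t)
cv2.imwrite("pics/p4.png",cv2.resize(t[135:210,265:365].astype(np.uint8),(800,600),interpolation=3))
```

```text
[ WARN:0@3.339] global loadsave.cpp:1063 imwrite_ Unsupported depth image for selected encoder is fallbacked to CV_8U.
```

View pics/p4.png

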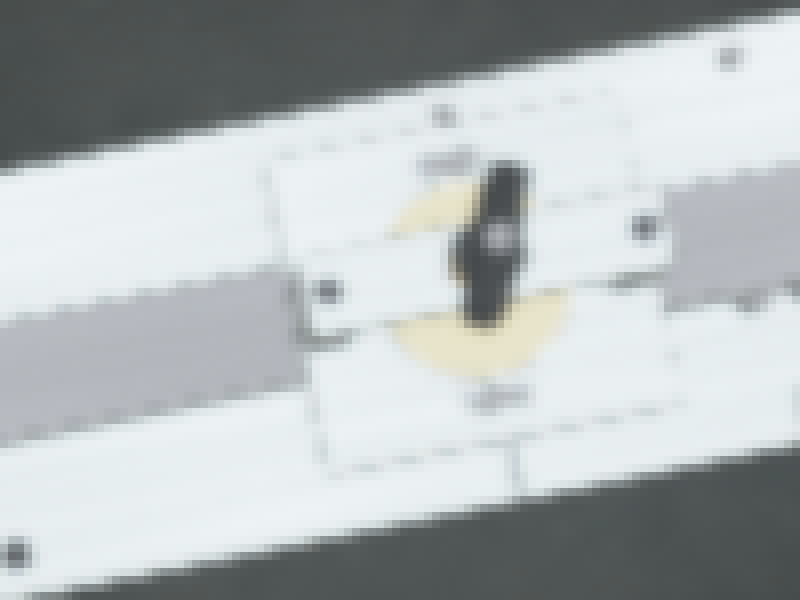

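Top view: beam bolts at (327,290) and (643,227), station line at (517,470), wing from (506,165) to (485,325).

Run:
```python
from h import *
np.set_printoptions(precision=1,suppress=True)
Q=lambda u,v:(265+(u+.5)/8-.5,135+(v+.5)/8-.5)
Sc=lambda u,v:(265+(u+.5)*.15-.5,175+(v+.5)*.15-.5)
y=np.array([-.186,.9826,0]);x=np.array([.9826,.186,0]);C=np.array([570,-7.6,0])
for n,p in dict(bl=plane("top",Q(327,290),88),br=plane("top",Q(643,227),88),line=plane("top",Q(517,470),10),linescene=plane("scene",Sc(320,450),10),w1=plane("top",Q(506,165),134),w2=plane("top",Q(485,325),134),
 tl=tri(Sc(256,185),Q(327,290))[0],tr=tri(Sc(477,238),Q(643,227))[0],knob=tri(Sc(371,118),Q(498,237))[0]).items(): print(n,p,"rail",(p-C)@x,(p-C)@y)
```

```text
bl [560.7  42.1  88. ] rail 0.10641650997421588 50.543831607214216
br [577.8 -48.6  88. ] rail 0.03836747341175774 -41.6890253929928
line [514.3 -18.5  10. ] rail -56.7628271128589 -0.33774936587081056
linescene [515.4 -15.8  10. ] rail -55.16408247815532 2.145360419925629
w1 [588.9  -5.6 134. ] rail 18.950191609016727 -1.5702312893185
w2 [544.9   0.8 134. ] rail -23.143623483575134 12.884327286326686
tl [559.7  43.1  91.2] rail -0.6924509020263565 51.756349869612734
tr [576.9 -47.4  91.2] rail -0.619877813175894 -40.42885503223052
knob [568.2  -1.9 135.7] rail -0.7560040489272946 5.900843673286097
```

The carrier reads rail y≈4–5 mm, so the detent isn't certain. I'll probe by touch: the column's contact position now, against 59 mm at last contact, shows whether it was drawn in.

Request:
{"name": "arm_command", "arguments": {
  "targets": [
    [[0.0232,-0.0389,0,0,0,-0.15,-1],[0.0232,-0.0389,0,0,0,-0.15,-1],[0.0232,-0.0389,0,0,0,-0.15,-1],[0.0232,-0.0389,0,0,0,-0.15,-1],[0.0232,-0.0389,0,0,0,-0.15,-1],[0.0232,-0.0389,0,0,0,-0.15,-1],[0.0232,-0.0389,0,0,0,-0.153,-1],[0,0,-0.02,0,0,0,-1]]
  ]
}}

```text
time: 9.43
tool_pos: [558.6, 72.2, 177.7]
tcp_rot: [179.8, 0.1, 100.0]
ft_force: [0.3, 0.4, -1.1]
finger_gap: 0.1
grip_force: 0.0
```

Request:
{"name": "arm_command", "arguments": {
  "targets": [
    [[0,0,-0.03,0,0,0,-1],[0,0,-0.03,0,0,0,-1],[0,0,-0.03,0,0,0,-1],[0,0,-0.02,0,0,0,-1],[0.0009,-0.0049,0,0,0,0,-1],[0.0009,-0.0049,0,0,0,0,-1],[0,0,0,0,0,0,-1]]
  ]
}}

```text
time: 10.3
tool_pos: [559.0, 66.2, 67.9]
tcp_rot: [179.8, 0.0, 100.4]
ft_force: [0.5, 0.6, -1.0]
finger_gap: -0.1
grip_force: 0.0
```

Request:
{"name": "arm_command", "arguments": {
  "targets": [
    [[0,-0.003,0,0,0,0,-1],[0,-0.002,0,0,0,0,-1]]
  ]
}}

```text
time: 10.55
tool_pos: [558.0, 61.6, 66.8]
tcp_rot: [180.0, 0.0, 100.5]
ft_force: [0.1, -0.5, 0.8]
finger_gap: -0.0
grip_force: 0.0
```

Request:
{"name": "arm_command", "arguments": {
  "targets": [
    [[0.0002,-0.001,0,0,0,0,-1]]
  ]
}}

```text
time: 10.68
tool_pos: [557.9, 60.7, 66.5]
tcp_rot: [180.0, 0.0, 100.5]
ft_force: [0.4, 1.3, -0.2]
finger_gap: 0.2
grip_force: 0.0
```

Request:
{"name": "arm_command", "arguments": {
  "targets": [
    [[0.0002,-0.001,0,0,0,0,-1]]
  ]
}}

```text
time: 10.8
tool_pos: [558.1, 59.7, 66.3]
tcp_rot: [-180.0, -0.0, 100.5]
ft_force: [-0.9, 0.7, -0.4]
finger_gap: -0.1
grip_force: 0.0
```

Request:
{"name": "arm_command", "arguments": {
  "targets": [
    [[0.0002,-0.001,0,0,0,0,-1]]
  ]
}}

```text
time: 10.92
tool_pos: [558.2, 58.7, 66.3]
tcp_rot: [-180.0, -0.0, 100.5]
ft_force: [-0.2, 0.6, 0.3]
finger_gap: -0.3
grip_force: 0.7
```

Request:
{"name": "arm_command", "arguments": {
  "targets": [
    [[0.0002,-0.001,0,0,0,0,-1]]
  ]
}}

```text
time: 11.05
tool_pos: [558.4, 58.0, 66.2]
tcp_rot: [-180.0, -0.0, 100.5]
ft_force: [-0.7, 0.8, 0.7]
finger_gap: 0.2
grip_force: 0.9
```

Contact is at 59 again, so the carrier was not drawn in. It is still sliding on friction only, and I'll keep pushing in small steps.

Request:
{"name": "arm_command", "arguments": {
  "targets": [
    [[0.0002,-0.001,0,0,0,0,-1]]
  ]
}}

```text
time: 11.18
tool_pos: [558.6, 56.9, 66.2]
tcp_rot: [-180.0, -0.0, 100.5]
ft_force: [-0.3, 1.7, 0.8]
finger_gap: -0.2
grip_force: 0.8
```

Request:
{"name": "arm_command", "arguments": {
  "targets": [
    [[0.0002,-0.001,0,0,0,0,-1]]
  ]
}}

```text
time: 11.3
tool_pos: [558.8, 55.7, 66.2]
tcp_rot: [-180.0, 0.0, 100.5]
ft_force: [-0.3, 0.6, 0.2]
finger_gap: 0.1
grip_force: 0.5
```

Request:
{"name": "arm_command", "arguments": {
  "targets": [
    [[0.0002,-0.001,0,0,0,0,-1]]
  ]
}}

```text
time: 11.42
tool_pos: [559.0, 54.6, 66.2]
tcp_rot: [-180.0, 0.0, 100.5]
ft_force: [-0.3, 1.9, 0.2]
finger_gap: 0.2
grip_force: 0.8
```

Request:
{"name": "arm_command", "arguments": {
  "targets": [
    [[0.0,0.0,0,0,0,0,-1]]
  ]
}}

```text
time: 11.55
tool_pos: [559.1, 54.6, 66.3]
tcp_rot: [-180.0, 0.0, 100.5]
ft_force: [0.5, 0.3, -0.1]
finger_gap: 0.4
grip_force: 0.1
```

Request:
{"name": "arm_command", "arguments": {
  "targets": [
    [[0.0002,-0.001,0,0,0,0,-1]]
  ]
}}

```text
time: 11.68
tool_pos: [559.2, 54.0, 66.3]
tcp_rot: [-180.0, -0.0, 100.5]
ft_force: [-1.0, 4.7, 0.2]
finger_gap: -0.1
grip_force: 2.2
```

Run:
```python
from h import *
s=np.mean([viewer.snapshot("scene").astype(float) for _ in range(4)],0)[:,:,::-1].astype(np.uint8)
cv2.imwrite("pics/p5.png",cv2.resize(s[185:250,290:350],(738,600*4//3-0) if 0 else (553,600),interpolation=2))
st=status.sense();print(st['tool_pos'],st['ft_force'],st['grip_force'])
```

```text
[559.17892496  54.0123755   66.26700151] [-0.64446428  3.46325883  0.50201339] 1.727047534659505
```

View pics/p5.png

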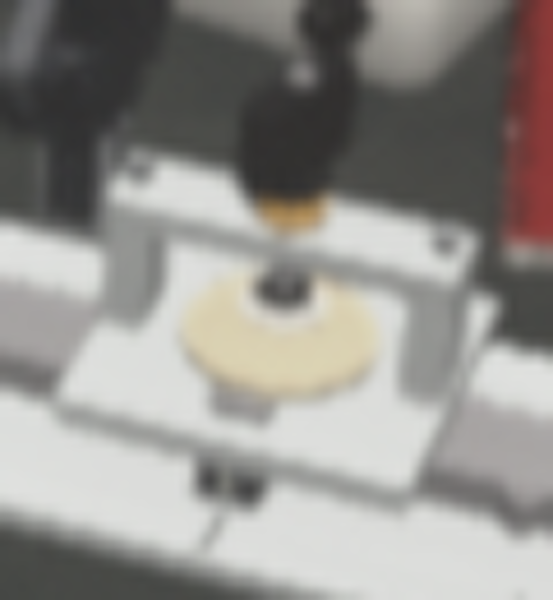

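The force now rises sharply (4.7 N over 0.5 mm). The plunger is seated between the bumps and the carrier's catch at (232,480) is over the station line, so the carrier is in the station. I'll retreat, rise and go over the thumbscrew.

Request:
{"name": "arm_command", "arguments": {
  "targets": [
    [[-0.002,0.0098,0,0,0,0,-1],[-0.002,0.0098,0,0,0,0,-1],[0,0,0.035,0,0,0,-1],[0,0,0.035,0,0,0.156,-1],[0,0,0.035,0,0,0.156,1],[0,0,0.01,0,0,0.156,1],[0.003,-0.02,0,0,0,0.156,1],[0.003,-0.02,0,0,0,0.156,1],[0.003,-0.02,0,0,0,0.156,1],[0.004,-0.02,0,0,0,0.156,1]]
  ]
}}

```text
time: 13.12
tool_pos: [568.3, -6.7, 181.3]
tcp_rot: [-180.0, 0.0, 163.4]
ft_force: [0.6, -0.3, 0.9]
finger_gap: 85.6
grip_force: 0.0
```

Request:
{"name": "arm_command", "arguments": {
  "targets": [
    [[0,0,0,0,0,0.156,1],[0,0,0,0,0,0,1]]
  ]
}}

```text
time: 13.38
tool_pos: [568.3, -6.4, 181.3]
tcp_rot: [-180.0, 0.0, 171.9]
ft_force: [-0.1, 1.3, 0.9]
finger_gap: 85.8
grip_force: 0.0
```

Run:
```python
from h import *
s=np.mean([viewer.snapshot("scene").astype(float) for _ in range(4)],0)[:,:,::-1].astype(np.uint8)
cv2.imwrite("pics/p6.png",np.vstack([cv2.resize(s[165:240,270:350],(640,600),interpolation=2)]))
st=status.sense();print(st['tool_pos'],st['tcp_rot'],st['joint_pos'])
# catch/bolts by same-kind dark spots on the beam
g=cv2.cvtColor(s,cv2.COLOR_BGR2GRAY)
y=np.array([-.186,.9826,0]);C=np.array([570,-7.6,0])
for yv in (-3,0,3,6): print(yv,[proj("scene",C+y*(yv+b)+[0,0,91]).round(1) for b in (46.1,-46.1)])
```

```text
[568.24284335  -6.19087134 181.32952388] [-1.79996675e+02  4.39675748e-03  1.71879465e+02] [-5.79112891e+00  4.19971454e+00  9.40192431e+01 -3.53706159e-03
  8.17767844e+01 -8.76700881e+01]
-3 [array([306.5, 203. ]), array([339.7, 210.9])]
0 [array([305.4, 202.7]), array([338.6, 210.7])]
3 [array([304.4, 202.5]), array([337.5, 210.4])]
6 [array([303.3, 202.2]), array([336.4, 210.1])]
```

View pics/p6.png

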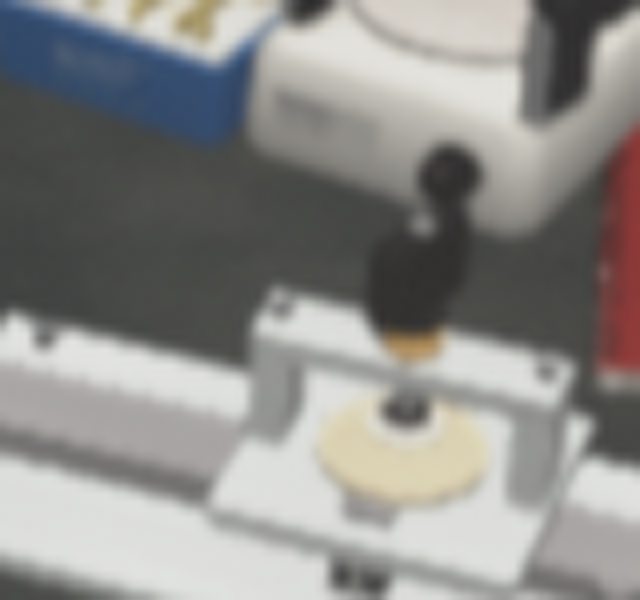

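Bolts at (282,306) and (546,372) give rail y≈0 once the scene camera's known bias is removed. The open gripper is above the wing and aligned with it, so I'll descend and grip.

Request:
{"name": "arm_command", "arguments": {
  "targets": [
    [[0.0007,-0.0006,-0.02,0,0,0,1],[0,0,-0.02,0,0,0,1],[0,0,-0.02,0,0,0,1],[0,0,-0.014,0,0,0,1],[0,0,0,0,0,0,1]]
  ]
}}

```text
time: 14.2
tool_pos: [567.6, -7.1, 105.2]
tcp_rot: [-180.0, -0.2, 172.0]
ft_force: [1.2, 0.2, 0.5]
finger_gap: 85.4
grip_force: 0.0
```

Request:
{"name": "arm_command", "arguments": {
  "targets": [
    [[0,0,0,0,0,0,-1],[0,0,0,0,0,0,-1],[0,0,0,0,0,0,-1],[0,0,0,0,0,0,-1],[0,0,0,0,0,0,-1],[0,0,0,0,0,0,-1]]
  ],
  "force": 40
}}

```text
time: 14.95
tool_pos: [569.1, -7.6, 107.8]
tcp_rot: [-180.0, 0.0, 172.0]
ft_force: [-2.7, -2.3, 6.1]
finger_gap: 11.2
grip_force: 42.4
```

Run:
```python
from h import *
np.set_printoptions(precision=2,suppress=True)
st=status.sense();print({k:st[k] for k in('tool_pos','tcp_rot','ft_force','wrist_torque','finger_gap','grip_force')})
```

```text
{'tool_pos': array([569.11,  -7.57, 107.78]), 'tcp_rot': array([-179.97,    0.03,  171.98]), 'ft_force': array([-2.71, -2.32,  6.12]), 'wrist_torque': array([-0.46,  0.43, -0.03]), 'finger_gap': 11.159886032643408, 'grip_force': 42.366496324539185}
```

Request:
{"name": "arm_command", "arguments": {
  "targets": [
    [[0,0,-0.0001,0,0,-0.1,-1],[0,0,-0.0001,0,0,-0.1,-1],[0,0,0,0,0,-0.1,-1],[0,0,-0.0001,0,0,-0.1,-1],[0,0,0,0,0,-0.1,-1],[0,0,-0.0001,0,0,-0.1,-1],[0,0,-0.0001,0,0,-0.1,-1],[0,0,0,0,0,-0.1,-1],[0,0,-0.0001,0,0,-0.1,-1],[0,0,0,0,0,-0.1,-1]]
  ]
}}

```text
time: 16.2
tool_pos: [569.5, -7.1, 107.2]
tcp_rot: [179.9, 0.0, 114.5]
ft_force: [0.3, -0.7, 3.5]
finger_gap: 11.2
grip_force: 42.1
```

```bash
cat > r.py <<'E'
from h import *
np.set_printoptions(precision=2,suppress=True)
st=status.sense();print({k:st[k] for k in('tool_pos','tcp_rot','ft_force','wrist_torque','finger_gap','grip_force')})
E
python3 r.py
```

```text
{'tool_pos': array([569.46,  -7.15, 107.2 ]), 'tcp_rot': array([179.94,   0.02, 114.51]), 'ft_force': array([ 0.29, -0.73,  3.48]), 'wrist_torque': array([-0.15,  0.13,  0.05]), 'finger_gap': 11.16573149130162, 'grip_force': 42.14021444320679}
```

Request:
{"name": "arm_command", "arguments": {
  "targets": [
    [[0,0,-0.0001,0,0,-0.1,-1],[0,0,-0.0001,0,0,-0.1,-1],[0,0,0,0,0,-0.1,-1],[0,0,-0.0001,0,0,-0.1,-1],[0,0,0,0,0,-0.1,-1],[0,0,-0.0001,0,0,-0.1,-1],[0,0,-0.0001,0,0,-0.1,-1],[0,0,0,0,0,-0.1,-1],[0,0,-0.0001,0,0,-0.1,-1]]
  ]
}}

```text
time: 17.32
tool_pos: [570.0, -7.2, 106.7]
tcp_rot: [179.9, -0.1, 62.9]
ft_force: [3.0, -0.7, 2.0]
finger_gap: 11.4
grip_force: 41.9
```

```bash
python3 r.py
```

```text
{'tool_pos': array([570.02,  -7.15, 106.68]), 'tcp_rot': array([179.88,  -0.07,  62.95]), 'ft_force': array([ 3.03, -0.74,  2.04]), 'wrist_torque': array([-0.22, -0.37,  0.03]), 'finger_gap': 11.442364760537705, 'grip_force': 41.906649470329285}
```

Request:
{"name": "arm_command", "arguments": {
  "targets": [
    [[0,0,0,0,0,-0.05,-1],[0,0,-0.0001,0,0,-0.05,-1],[0,0,0,0,0,-0.05,-1]]
  ]
}}

```text
time: 17.7
tool_pos: [570.1, -7.2, 106.6]
tcp_rot: [179.9, -0.1, 54.4]
ft_force: [2.3, -0.9, 1.6]
finger_gap: 11.5
grip_force: 41.9
```

```bash
python3 r.py
```

```text
{'tool_pos': array([570.07,  -7.23, 106.59]), 'tcp_rot': array([179.88,  -0.08,  54.44]), 'ft_force': array([ 2.29, -0.91,  1.62]), 'wrist_torque': array([-0.28, -0.43,  0.09]), 'finger_gap': 11.50077787942393, 'grip_force': 41.85197353363037}
```

Request:
{"name": "arm_command", "arguments": {
  "targets": [
    [[0,0,0,0,0,-0.05,-1],[0,0,-0.0001,0,0,-0.05,-1]]
  ]
}}

```text
time: 17.95
tool_pos: [570.1, -7.3, 106.5]
tcp_rot: [179.9, -0.1, 48.7]
ft_force: [2.4, -1.8, 3.0]
finger_gap: 11.2
grip_force: 41.9
```

```bash
python3 r.py
```

```text
{'tool_pos': array([570.15,  -7.27, 106.53]), 'tcp_rot': array([179.88,  -0.1 ,  48.72]), 'ft_force': array([ 2.36, -1.78,  3.03]), 'wrist_torque': array([-0.27, -0.42,  0.04]), 'finger_gap': 11.181588460594806, 'grip_force': 41.865116357803345}
```

Request:
{"name": "arm_command", "arguments": {
  "targets": [
    [[0,0,0,0,0,-0.05,-1],[0,0,-0.0001,0,0,-0.05,-1]]
  ]
}}

```text
time: 18.2
tool_pos: [570.2, -7.3, 106.4]
tcp_rot: [179.9, -0.1, 43.0]
ft_force: [1.6, -2.1, 1.1]
finger_gap: 11.5
grip_force: 41.9
```

```bash
python3 r.py
```

```text
{'tool_pos': array([570.15,  -7.34, 106.43]), 'tcp_rot': array([179.89,  -0.11,  42.98]), 'ft_force': array([ 1.56, -2.14,  1.15]), 'wrist_torque': array([-0.34, -0.44,  0.07]), 'finger_gap': 11.494836632862482, 'grip_force': 41.86876952648163}
```

Request:
{"name": "arm_command", "arguments": {
  "targets": [
    [[0,0,0,0,0,-0.05,-1],[0,0,-0.0001,0,0,-0.05,-1]]
  ]
}}

```text
time: 18.45
tool_pos: [570.2, -7.4, 106.4]
tcp_rot: [179.9, -0.1, 37.3]
ft_force: [2.8, -1.9, 1.2]
finger_gap: 11.3
grip_force: 41.9
```

```bash
python3 r.py
```

```text
{'tool_pos': array([570.22,  -7.35, 106.37]), 'tcp_rot': array([179.89,  -0.12,  37.26]), 'ft_force': array([ 2.82, -1.93,  1.19]), 'wrist_torque': array([-0.32, -0.43,  0.09]), 'finger_gap': 11.333258473483262, 'grip_force': 41.878087520599365}
```

Request:
{"name": "arm_command", "arguments": {
  "targets": [
    [[0,0,0,0,0,-0.05,-1],[0,0,-0.0001,0,0,-0.05,-1]]
  ]
}}

```text
time: 18.7
tool_pos: [570.3, -7.4, 106.3]
tcp_rot: [179.9, -0.1, 31.5]
ft_force: [3.3, -1.8, 3.5]
finger_gap: 11.3
grip_force: 41.9
```

```bash
python3 r.py
```

```text
{'tool_pos': array([570.25,  -7.44, 106.32]), 'tcp_rot': array([179.9 ,  -0.13,  31.52]), 'ft_force': array([ 3.32, -1.78,  3.54]), 'wrist_torque': array([-0.37, -0.42,  0.04]), 'finger_gap': 11.255518483856084, 'grip_force': 41.88817083835602}
```

Request:
{"name": "arm_command", "arguments": {
  "targets": [
    [[0,0,0,0,0,-0.05,-1],[0,0,-0.0001,0,0,-0.05,-1]]
  ]
}}

```text
time: 18.95
tool_pos: [570.3, -7.5, 106.2]
tcp_rot: [179.9, -0.1, 25.8]
ft_force: [1.9, -1.4, 2.4]
finger_gap: 11.5
grip_force: 41.9
```

```bash
python3 r.py
```

```text
{'tool_pos': array([570.27,  -7.48, 106.23]), 'tcp_rot': array([179.9 ,  -0.14,  25.79]), 'ft_force': array([ 1.91, -1.44,  2.4 ]), 'wrist_torque': array([-0.44, -0.47,  0.08]), 'finger_gap': 11.52969256704715, 'grip_force': 41.90191090106964}
```

Request:
{"name": "arm_command", "arguments": {
  "targets": [
    [[0,0,0,0,0,-0.05,-1],[0,0,-0.0001,0,0,-0.05,-1]]
  ]
}}

```text
time: 19.2
tool_pos: [570.3, -7.5, 106.2]
tcp_rot: [179.9, -0.2, 20.1]
ft_force: [1.9, -3.5, 2.0]
finger_gap: 11.3
grip_force: 41.9
```

```bash
python3 r.py
```

```text
{'tool_pos': array([570.31,  -7.53, 106.19]), 'tcp_rot': array([179.91,  -0.16,  20.06]), 'ft_force': array([ 1.95, -3.52,  2.03]), 'wrist_torque': array([-0.46, -0.5 ,  0.04]), 'finger_gap': 11.313038847307348, 'grip_force': 41.919352412223816}
```

Request:
{"name": "arm_command", "arguments": {
  "targets": [
    [[0,0,0,0,0,-0.05,-1],[0,0,0,0,0,-0.05,-1]]
  ]
}}

```text
time: 19.45
tool_pos: [570.3, -7.6, 106.2]
tcp_rot: [179.9, -0.2, 14.3]
ft_force: [2.9, -2.6, 1.6]
finger_gap: 11.1
grip_force: 41.8
```

```bash
python3 r.py
```

```text
{'tool_pos': array([570.34,  -7.6 , 106.19]), 'tcp_rot': array([179.92,  -0.17,  14.33]), 'ft_force': array([ 2.89, -2.6 ,  1.63]), 'wrist_torque': array([-0.47, -0.5 ,  0.09]), 'finger_gap': 11.148258814790534, 'grip_force': 41.83501839637756}
```

Request:
{"name": "arm_command", "arguments": {
  "targets": [
    [[0,0,0,0,0,-0.05,-1]]
  ]
}}

```text
time: 19.58
tool_pos: [570.3, -7.6, 106.1]
tcp_rot: [179.9, -0.2, 11.5]
ft_force: [2.5, -3.3, 2.1]
finger_gap: 11.1
grip_force: 41.8
```

```bash
python3 r.py
```

```text
{'tool_pos': array([570.31,  -7.63, 106.12]), 'tcp_rot': array([179.93,  -0.17,  11.46]), 'ft_force': array([ 2.53, -3.34,  2.11]), 'wrist_torque': array([-0.5 , -0.54,  0.04]), 'finger_gap': 11.11637905975004, 'grip_force': 41.80413901805878}
```

Request:
{"name": "arm_command", "arguments": {
  "targets": [
    [[0,0,-0.0001,0,0,-0.05,-1]]
  ]
}}

```text
time: 19.7
tool_pos: [570.3, -7.6, 106.1]
tcp_rot: [179.9, -0.2, 8.6]
ft_force: [1.9, -2.5, 3.7]
finger_gap: 11.3
grip_force: 42.5
```

```bash
python3 r.py
```

```text
{'tool_pos': array([570.3 ,  -7.61, 106.05]), 'tcp_rot': array([179.93,  -0.17,   8.63]), 'ft_force': array([ 1.88, -2.53,  3.73]), 'wrist_torque': array([-0.57, -0.45,  0.72]), 'finger_gap': 11.315623119333317, 'grip_force': 42.497323751449585}
```

Request:
{"name": "arm_command", "arguments": {
  "targets": [
    [[0,0,0,0,0,-0.05,-1]]
  ]
}}

```text
time: 19.82
tool_pos: [570.3, -7.6, 106.1]
tcp_rot: [179.9, -0.2, 5.8]
ft_force: [3.5, -3.4, 3.3]
finger_gap: 11.1
grip_force: 52.5
```

```bash
python3 r.py
```

```text
{'tool_pos': array([570.3 ,  -7.63, 106.1 ]), 'tcp_rot': array([179.93,  -0.17,   5.82]), 'ft_force': array([ 3.49, -3.45,  3.27]), 'wrist_torque': array([-0.56, -0.4 ,  1.33]), 'finger_gap': 11.14331785356577, 'grip_force': 52.4784654378891}
```

Seated: the torque rose from 0.04 at yaw 11.5° to 0.72 and then 1.33 N m. Backing off slowly to see where it unloads.

Request:
{"name": "arm_command", "arguments": {
  "targets": [
    [[0,0,0,0,0,0.05,-1]]
  ]
}}

```text
time: 19.95
tool_pos: [570.3, -7.6, 106.1]
tcp_rot: [179.9, -0.2, 8.8]
ft_force: [3.0, -3.3, 2.1]
finger_gap: 11.2
grip_force: 42.2
```

```bash
python3 r.py
```

```text
{'tool_pos': array([570.31,  -7.6 , 106.09]), 'tcp_rot': array([179.92,  -0.16,   8.78]), 'ft_force': array([ 3.02, -3.25,  2.1 ]), 'wrist_torque': array([-0.54, -0.44,  0.66]), 'finger_gap': 11.17660970838494, 'grip_force': 42.18961715698242}
```

Request:
{"name": "arm_command", "arguments": {
  "targets": [
    [[0,0,0,0,0,0.05,-1]]
  ]
}}

```text
time: 20.08
tool_pos: [570.3, -7.6, 106.1]
tcp_rot: [179.9, -0.2, 11.7]
ft_force: [2.0, -2.6, 2.7]
finger_gap: 11.2
grip_force: 42.0
```

```bash
python3 r.py
```

```text
{'tool_pos': array([570.31,  -7.61, 106.1 ]), 'tcp_rot': array([179.92,  -0.16,  11.67]), 'ft_force': array([ 1.99, -2.56,  2.72]), 'wrist_torque': array([-0.49, -0.45, -0.06]), 'finger_gap': 11.152967864482175, 'grip_force': 41.98184430599213}
```

Request:
{"name": "arm_command", "arguments": {
  "targets": [
    [[0,0,0.0001,0,0,0.05,-1]]
  ]
}}

```text
time: 20.2
tool_pos: [570.3, -7.6, 106.2]
tcp_rot: [179.9, -0.2, 14.5]
ft_force: [3.6, -2.5, 2.1]
finger_gap: 11.3
grip_force: 41.9
```

```bash
python3 r.py
```

```text
{'tool_pos': array([570.32,  -7.57, 106.16]), 'tcp_rot': array([179.92,  -0.16,  14.51]), 'ft_force': array([ 3.61, -2.53,  2.07]), 'wrist_torque': array([-0.44, -0.45, -0.04]), 'finger_gap': 11.288769354878943, 'grip_force': 41.92581117153168}
```

Request:
{"name": "arm_command", "arguments": {
  "targets": [
    [[0,0,0.0001,0,0,0.1,-1],[0,0,0,0,0,0.1,-1],[0,0,0.0001,0,0,0.1,-1],[0,0,0.0001,0,0,0.1,-1],[0,0,0,0,0,0.1,-1],[0,0,0.0001,0,0,0.1,-1],[0,0,0,0,0,0.1,-1],[0,0,0.0001,0,0,0.1,-1],[0,0,0.0001,0,0,0.1,-1],[0,0,0,0,0,0.1,-1]]
  ]
}}

```text
time: 21.45
tool_pos: [570.0, -7.1, 106.7]
tcp_rot: [179.9, -0.1, 71.9]
ft_force: [1.2, 0.6, 3.5]
finger_gap: 11.6
grip_force: 42.2
```

Request:
{"name": "arm_command", "arguments": {
  "targets": [
    [[0,0,0.0001,0,0,0.1,-1],[0,0,0.0001,0,0,0.1,-1],[0,0,0,0,0,0.1,-1],[0,0,0.0001,0,0,0.1,-1],[0,0,0.0001,0,0,0.1,-1],[0,0,0,0,0,0.018,-1],[0,0,0,0,0,0,-1],[0,0,0,0,0,0,-1]]
  ]
}}

```text
time: 22.45
tool_pos: [569.6, -7.1, 107.0]
tcp_rot: [179.9, 0.0, 101.3]
ft_force: [0.2, -0.2, 5.1]
finger_gap: 10.9
grip_force: 42.3
```

```bash
cat r.py - > r2.py <<'E'
s=np.mean([viewer.snapshot("scene").astype(float) for _ in range(4)],0)[:,:,::-1].astype(np.uint8)
cv2.imwrite("pics/p7.png",cv2.resize(s[165:255,245:365],(800,600),interpolation=2))
E
python3 r2.py
```

```text
{'tool_pos': array([569.61,  -7.12, 107.01]), 'tcp_rot': array([179.91,   0.01, 101.29]), 'ft_force': array([ 0.24, -0.2 ,  5.09]), 'wrist_torque': array([-0.06,  0.01, -0.01]), 'finger_gap': 10.931441699224743, 'grip_force': 42.34368145465851}
```

View pics/p7.png

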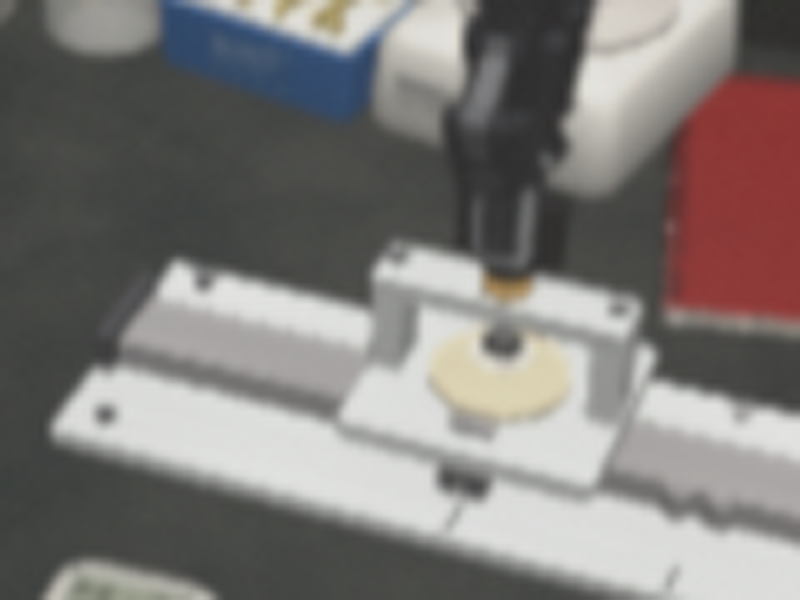

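The picture shows the fingers holding the wing at (505,240), with the catch (465,480) at the station line. Yaw is 90° off the seat and the residual forces are about zero. Handing in.

```bash
python3 -c "
from bench import job
print(job.hand_in())"
```

```text
the job is handed in; nothing more can be done
None
```

The carrier is in the middle station's detent. The thumbscrew was seated, then backed off 90° by tool yaw, and is still gripped; the job is handed in, with no verdict returned.

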